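# Seat a coated plate on the exposure unit and hold its spring shutter at the index

## Robot

A 6-joint arm with a two-finger parallel gripper is mounted at the origin on a cart in front of the work surface, level with it; the furniture and walls round the work are solid. World frame = base frame: x ahead of the robot, y to its left, z up, the work surface at z = 0. Lengths are in m, angles in rad, forces in N, time in s.
With the tool pointing down it reaches from about 0.325 to 0.775 m from the base axis. Payload 5.5 kg.
Tool frame: the origin (TCP) lies at the centre of the arm's flange, where the gripper is bolted on; the fingertips stand 182 mm ahead of it and the grasp point (between the pads) lies 163 mm ahead of it; z points along the fingers, y is the line along which they close (so a half turn about z gives the same grasp; the last joint's range is limited). The gripper opens to 88 mm and grips with 3 to 60 N. Pads are 20 mm wide; open, the fingers measure 115 mm over their backs; the gripper's body (75 mm by 178 mm) begins 61 mm behind the grasp point.
Start: joints at [-1.266, 0.091, 1.231, -0, 1.82, -0.057], TCP at [0.212, -0.561, 0.405] pointing down, gripper open.
Joint ranges: [-2.87, 2.87], [-0.86, 2.18], [0.17, 2.46], [-1.51, 4.65], [0.06, 2.69], [-2.65, 2.65]. Speed limits (rad/s): [2.57, 2.57, 3.01, 3.14, 3.14, 3.14].

## Interface

Orientations are given as a rotation vector (axis times angle).
In Python, from rig import ctrl, eyes gives the robot as it stands.
- The arm moves only by the shell command python3 -m pendant 'ROWS'. ROWS is rows parted by semicolons, their numbers by spaces, 1 to 12 of them, each of 5 numbers: dx, dy, dz in m, then a turn about the tool's z in rad, then the opening from 0.0 (shut) to 1.0 (fully open); each row shifts and turns the commanded pose from where the row before left it, along the tool's axes as they then stand; what a row does not reach is not made up. A row lasts 1/8 s, in which the tool goes at most 0.0625 m and 0.188 rad, less where a joint would pass 70% of its speed; a pose out of reach is approached as far as the arm can. The fingers move at their own pace and stop on an object; the grip force is fixed at half the most. Time passes only in rows, so rows that do not move let the fingers close. It prints the time, the measured TCP pose, the force, the opening and the grip force at its end.
- ctrl.sense(): the state, without advancing time (a new reading comes with each control period).
- eyes.capture(name): name is "side" or "top" or "wrist"; returns a dict with "color" (384x512x3 uint8, red, green, blue), "z_map" (384x512 float32, m along the optical axis (not along the pixel's ray), 0 where there is no reading), "camera_matrix" (3x3 intrinsics, pixels), "k1" (the pictures are not rectified: a ray, as slopes to the right and down, at radius r is drawn at 1 + k1 r^2 times it, then the intrinsics apply), "rvec" (rotation vector, rad) and "tvec" (3), from world to camera coordinates, as OpenCV has them; the wrist camera has in their place "tool_from_camera" (4x4, takes a point from camera to tool coordinates, whose origin is the TCP and whose axes are the flange's). Camera axes: x right, y down, z forward; pixel columns grow to the right and rows downward; lengths in m; the calibration is good to about 2 mm. A picture is of the moment at which its call begins: read the wrist's pose just before it.
- ctrl.sign_off(): hands the job in; it is judged then, once.
The state is a dict: "clock": time; "joint_pos": joint angles; "qd": joint speeds; "joint_efforts": joint torques, N m; "ee_pos": TCP position; "orientation": TCP orientation; "force": force on the tool from outside, world axes, zero at the start; "moment": the same for the moment, N m; "grip_width": opening from 0.0 (shut) to 1.0 (fully open); "grasp_force": force on a finger pad.
Only numpy, scipy, OpenCV 4.12 (cv2) and the standard library are available. Lean on these libraries where they do the work, as an engineer would, in place of code of your own. Each camera call takes 0.05 s, during which the arm holds its last target. There are 200 camera calls.

## Task

Dose test of a light-sensitive coat: take the wide coated glass plate off the drying stand by its edges only, without touching its faces, and lay it without dropping it, coat up, flat on the window seat between the locating pins of the exposure unit; the shutter must stay shut until the plate is seated and let go. Then draw the spring-return shutter knob out towards the front of the unit until its pointer stands level with the index rider, without overrunning it, and keep it there: the program finishes while still holding the knob against the spring. Leave the narrow plate and everything else where it is.

Things in the scene. Friction and masses are not known exactly. Their poses are not given: they have to be found in the camera images.
- wide_plate: the plate to expose: glass, 76 x 50 x 4 mm (its x, y, z), about 40 g, pale matt coat on its upper face inside a 3 mm bare margin; origin at the centre of its underside. At the start it lies flat across the stand's two rails near its short ends; at mid-length fingertips can reach past its two long edges (grasp 50 mm wide, along its y) to 10 mm below its underside
- wide_plate_face: the inner field (70 x 44 mm, both faces) of the wide plate, everything except its 3 mm margin and edges: the fingers must not touch it; same origin and axes as the plate
- narrow_plate: a second coated plate, 76 x 26 x 4 mm, in the other bay of the stand; stays there. Origin at the centre of its underside
- stand: drying stand, fixed: grey metal base 110 x 190 x 5 mm with two black rails along its y, tops 20 mm above the worktop, 52 mm free between them, low lips (23.5 mm high) outside them; the plates' long axis lies along the stand's x, the two bays are at y = +44 and -44 mm. Origin at the centre of its underside
- exposure_unit: exposure unit, fixed: a low white box with a grey deck, x from -130 to +115 mm, y from -65 to +65 mm, flat deck 55 mm above the worktop; -x is its front. Origin on the worktop. Window seat at x = +55 mm and shutter knob at x = -50 mm (shut), both at y = 0
- nest (a point): centre of the top of the window seat, where the centre of the plate's underside belongs; axes as the unit's, x is where the plate's long axis goes (either way round). The seat is a frame 70 x 44 mm, its top 12 mm above the deck (67 mm above the worktop): the seated plate overhangs it by 3 mm all round, and fingertips have 12 mm free height below its long edges
- pin_tip (a point): top of one of the eight steel locating pins round the seat, the one at x = +28, y = +30 mm from the nest. 7.6 mm thick, two on each side (beside the long edges 28 mm either side of mid-length, beside the short edges 14 mm either side of the middle), 1.3 mm clearance to a centred plate; they rise 10.5 mm above the seat, the top 6 mm tapered as a 3 mm lead-in
- shutter (a joint): travel of the spring shutter in m: 0 shut (at the stop), grows as the knob is drawn towards the unit's -x, stop at 0.052; its spring pulls it shut with about 3 N when shut and 6 N at 0.04
- knob (a point): centre of the black knurled grip of the shutter knob: upright cylinder 18 mm in diameter, from 17 to 45 mm above the deck (its centre 86 mm above the worktop), on a 11 mm stem over a flat slide; moves with the shutter; axes as the unit's
- pointer (a point): tip of the small steel pointer on the shutter's slide, 32 mm to the unit's +y of the knob's axis and 4.5 mm above the deck; moves with the shutter; axes as the unit's
- index: index rider clamped on the ruled bar beside the slot, fixed: dark block 14 x 14 x 7 mm with a thumb screw on it, its point facing the slot; origin at that point, at the rider's underside, 5 mm above the deck; axes as the unit's. It marks how far to draw the shutter (22 to 40 mm, set anew each time): the pointer is level with it when both have the same x in the unit's frame
- timer: white lab timer, 58 x 62 x 15 mm, stands beside the unit; bystander. Origin at the centre of its underside
- tweezers: steel tweezers, 121 mm long, lie in front of the stand; bystander. Origin at the middle of the underside
- petri: petri dish with lid, 89 mm in diameter, 14 mm high, on the worktop near the front; bystander. Origin at the centre of its underside
- marker: black marker pen, 137 mm long, near the front edge; bystander. Origin at the middle of its underside
- coverslips: small white box, 29 x 34 x 15 mm, on the worktop behind; bystander. Origin at the centre of its underside
Mind the look-alikes: they are no part of the job. What is shaped like the wide_plate but orange is not meant.

How it is judged:
By the outcome, as a careful person would: the job done as asked, in the order asked, and still so for the second after the job is handed in, while the arm keeps its last pose, push and grip.
It also fails if it takes over 54 s, if anything falls off the work surface, if the arm or the gripper's body presses on something with over 40 N, if the wrist force passes 120 N, or if a joint passes its speed limit or range.

## Working session

There is one attempt and no reset: what is moved stays moved. The work goes in short steps, Python scripts to look and compute and a shell command to move; the robot and the scene stay as the last step left them, time stands still between calls to the robot, and variables do not carry over. Pictures are saved under pics/ and viewed, at most 10 in all, crops included, and the job is handed in when it is done.

```bash
ls; mkdir -p pics; cat > h.py <<'E'
import numpy as np, cv2
from rig import ctrl, eyes
from scipy.spatial.transform import Rotation as R
def grab(name):
    s=ctrl.sense(); c=eyes.capture(name); K=np.array(c["camera_matrix"])
    if name=="wrist":
        T=np.array(c["tool_from_camera"]); Rt=R.from_rotvec(s["orientation"]).as_matrix()
        Rwc=Rt@T[:3,:3]; o=Rt@T[:3,3]+np.array(s["ee_pos"])
    else:
        Rc=R.from_rotvec(np.ravel(c["rvec"])).as_matrix(); Rwc=Rc.T; o=-Rc.T@np.ravel(c["tvec"])
    return dict(c=c,K=K,k1=float(c["k1"]),R=Rwc,o=o,img=c["color"],z=c["z_map"])
def slopes(g,uv):
    uv=np.atleast_2d(np.asarray(uv,float)); K=g["K"]
    d=np.c_[(uv[:,0]-K[0,2])/K[0,0],(uv[:,1]-K[1,2])/K[1,1]]; s=d.copy()
    for _ in range(20): s=d/(1+g["k1"]*(s**2).sum(1,keepdims=True))
    return s
def onplane(g,uv,h):
    s=slopes(g,uv); D=np.c_[s,np.ones(len(s))]@g["R"].T
    t=(h-g["o"][2])/D[:,2]; return g["o"]+D*t[:,None]
def depthpts(g,uv):
    uv=np.atleast_2d(uv).astype(int); s=slopes(g,uv); z=g["z"][uv[:,1],uv[:,0]]
    return g["o"]+(np.c_[s,np.ones(len(s))]*z[:,None])@g["R"].T
def proj(g,P):
    p=(np.atleast_2d(P)-g["o"])@g["R"]; s=p[:,:2]/p[:,2:]; s=s*(1+g["k1"]*(s**2).sum(1,keepdims=True))
    return np.c_[s[:,0]*g["K"][0,0]+g["K"][0,2], s[:,1]*g["K"][1,1]+g["K"][1,2]]
def save(g,n,crop=None,f=1.5):
    im=cv2.cvtColor(g["img"],cv2.COLOR_RGB2BGR)
    if crop: x0,y0,x1,y1=crop; im=im[y0:y1,x0:x1]
    cv2.imwrite("pics/"+n,cv2.resize(im,None,fx=f,fy=f,interpolation=cv2.INTER_CUBIC))
E
python3 - <<'E'
from h import *
print(ctrl.sense())
for n in("top","side"):
    g=grab(n); save(g,n+"0.png"); print(n,g["o"],g["R"][:,2],g["K"][0,0],g["k1"])
E
```

```text
pics
{'clock': 0.0, 'joint_pos': array([-1.26565122e+00,  9.18300961e-02,  1.23187383e+00,  4.51706500e-06,
        1.81978573e+00, -5.66887829e-02]), 'qd': array([ 5.97095812e-04,  2.82741988e-06,  1.49160671e-03,  1.78810641e-04,
       -6.03844093e-04,  3.97908557e-04]), 'joint_efforts': array([ 4.28268950e-04, -4.46439600e+01, -4.06449080e+01,  6.99647656e-02,
        2.91646103e-02, -1.64408902e-04]), 'ee_pos': array([ 0.21241491, -0.56119705,  0.40353058]), 'orientation': array([-3.08846656e+00, -5.64934801e-01,  3.62181667e-04]), 'force': array([ 0.55480996, -0.68152197,  0.35394862]), 'moment': array([0.00211706, 0.00061566, 0.00455982]), 'grasp_force': 0.0, 'grip_width': 1.0017780287719769}
top [ 0.43616789 -0.01514405  1.12415416] [ 0.10639176 -0.00358784 -0.99431782] 422.91419296403046 0.03784939371883837
side [ 0.75330451 -0.57408276  1.24103724] [-0.16894107  0.42565958 -0.88897291] 483.69600707394306 -0.1647464024879274
```

View pics/top0.png

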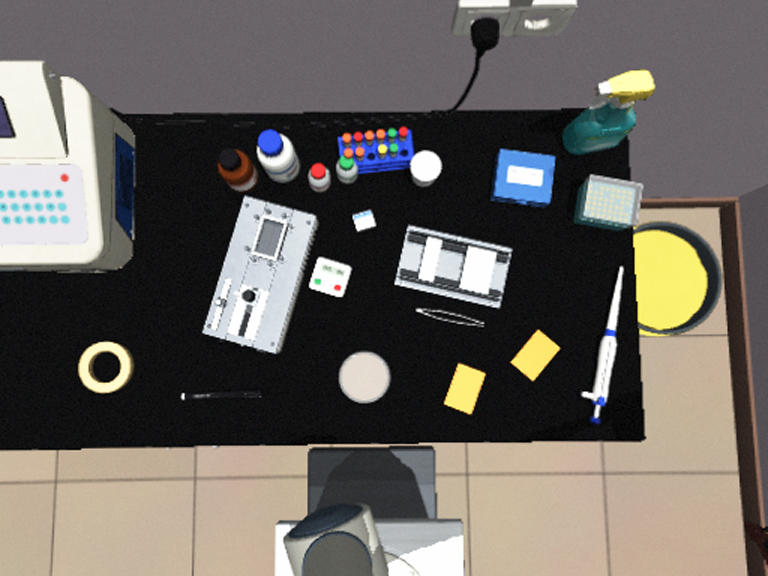

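View pics/side0.png

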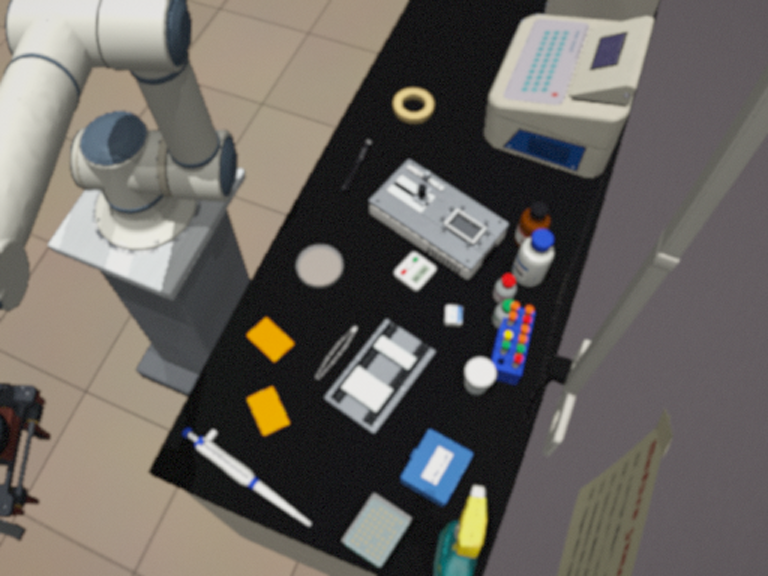

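Top view (picture px, 1.5×): the wide plate is the white rectangle at (478,268). Look-alikes: narrow plate (441,258), two orange plates (464,388) and (535,355), and the timer (330,277). The wide, pale plate on the stand's right bay fits the description. The unit is at (260,275), with the knob at (248,296). Next I measure, with one close crop of the chosen plate.

```bash
python3 - <<'E'
from h import *
g=grab("top"); save(g,"crop_plate.png",(255,140,350,215),8)
h=cv2.cvtColor(g["img"],cv2.COLOR_RGB2HSV)
m=((h[...,2]>225)&(h[...,1]<30)).astype(np.uint8); roi=np.zeros_like(m); roi[145:210,262:345]=1
n,l,st,ce=cv2.connectedComponentsWithStats(m*roi)
for i in range(1,n):
    if st[i,4]<60: continue
    p=np.argwhere(l==i)[:,::-1]; w=onplane(g,p,0.024)
    r=cv2.minAreaRect((w[:,:2]*1000).astype(np.float32)); dz=depthpts(g,p)[:,2]
    print(st[i],r,cv2.boxPoints(r).round(1).tolist(),np.median(dz))
# unit deck
m=((h[...,2]>90)).astype(np.uint8); roi=np.zeros_like(m); roi[125:240,130:215]=1
n,l,st,ce=cv2.connectedComponentsWithStats(m*roi); i=1+np.argmax(st[1:,4])
p=np.argwhere(l==i)[:,::-1]; d=depthpts(g,p); p=p[(abs(d[:,2]-.055)<.006)]
w=onplane(g,p,0.055); r=cv2.minAreaRect((w[:,:2]*1000).astype(np.float32)); print(st[i],len(p),r,cv2.boxPoints(r))
E
```

```text
[279 158  29  30 533] ((595.0215454101562, -133.52413940429688), (68.13932037353516, 74.9539566040039), 76.43972778320312) [[550.5999755859375, -157.89999389648438], [623.5, -175.39999389648438], [639.4000244140625, -109.19999694824219], [566.5999755859375, -91.5999984741211]] 0.02208831437659997
[266 161  16  20 199] ((605.4078369140625, -79.43002319335938), (33.31382751464844, 45.870235443115234), 76.6339340209961) [[579.2000122070312, -90.30000305175781], [623.9000244140625, -100.9000015258789], [631.5999755859375, -68.5], [586.9000244140625, -57.900001525878906]] 0.0063604848828631155
[307 165  31  31 686] ((577.0528564453125, -207.08592224121094), (73.11151123046875, 75.05632781982422), 76.49008178710938) [[532.0, -233.89999389648438], [605.0, -251.39999389648438], [622.0999755859375, -180.3000030517578], [549.0999755859375, -162.8000030517578]] 0.0251625707465013
[268 188  65  17 121] ((536.7171020507812, -146.753662109375), (171.0767059326172, 6.806011199951172), 76.8311538696289) [[513.9000244140625, -229.3000030517578], [520.5, -230.8000030517578], [559.5, -64.19999694824219], [552.9000244140625, -62.70000076293945]] 0.006966809905323723
[ 135  130   77  106 4943] 4192 ((573.9052734375, 179.01881408691406), (129.04135131835938, 244.05862426757812), 73.6238784790039) [[438.63544 151.52078]
 [672.793    82.7105 ]
 [709.1751  206.51685]
 [475.01752 275.32712]]
```

View pics/crop_plate.png

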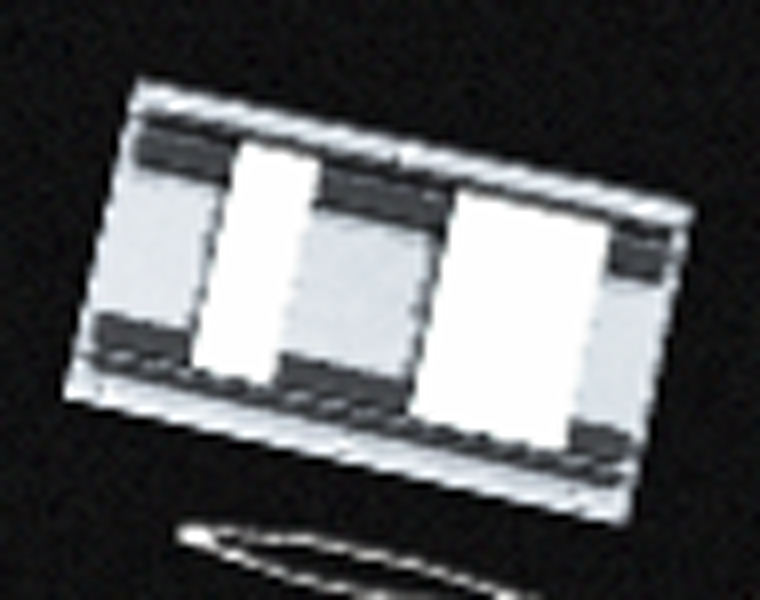

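The crop shows the wide plate in the right bay, with corners near crop px (457,188), (608,225), (568,448) and (412,412). The narrow plate is at left around (255,262). Choice confirmed. I'm moving above it.

```bash
python3 -m pendant '.0467 -.0202 0 0 1;.0467 -.0202 0 0 1;.0467 -.0202 0 0 1;.0467 -.0202 0 0 1;.0467 -.0202 0 0 1;.0467 -.0202 0 0 1;.0467 -.0202 0 0 1;.0467 -.0202 0 0 1;.0467 -.0202 0 0 1;.0467 -.0202 0 0 1;0 0 0 .15 1;0 0 0 .15 1'; python3 -m pendant '0 0 0 .15 1;0 0 0 .147 1;0 0 0 0 1'
python3 - <<'E'
from h import *
g=grab("wrist"); save(g,"w1.png"); print(g["o"],g["R"][:,2],proj(g,[[.577,-.207,.024],[.605,-.08,.024]]))
t=grab("top"); v,u=np.mgrid[90:130,130:215]; p=np.c_[u.ravel(),v.ravel()]; d=depthpts(t,p)
q=d[(d[:,2]>.05)&(d[:,0]<.85)]
for y0 in np.arange(.0,.3,.03):
    s=q[abs(q[:,1]-y0-.015)<.015]
    if len(s): print(round(y0,2),s[:,0].min().round(3),s[:,2].max().round(3))
E
```

```text
clock: 1.65
ee_pos: [0.5783, -0.2061, 0.4038]
orientation: [-3.14, -0.092, 0.002]
force: [0.4, 0.2, -0.0]
grip_width: 0.999
grasp_force: 0.0
clock: 2.02
ee_pos: [0.5777, -0.207, 0.4042]
orientation: [-3.12, 0.367, 0.001]
force: [0.1, -0.5, 0.0]
grip_width: 1.0
grasp_force: 0.0
[ 0.64998842 -0.22491237  0.38430459] [-0.26543114  0.06266087 -0.96209143] [[250.64955265 169.15444558]
 [143.79432192 170.96005153]]
0.06 0.728 0.08
0.09 0.734 0.084
0.12 0.744 0.137
0.15 0.745 0.137
0.18 0.728 0.123
0.21 0.726 0.125
0.24 0.738 0.088
```

```bash
cat >> h.py <<'E'
def plate(g,h,guess,thr=235):
    u0,v0=proj(g,[[guess[0],guess[1],h]])[0]
    m=(g["img"].min(2)>thr).astype(np.uint8); n,l,st,ce=cv2.connectedComponentsWithStats(m)
    i=l[int(v0),int(u0)]
    if i==0: print("no comp",g["img"][int(v0),int(u0)]); return
    c,_=cv2.findContours((l==i).astype(np.uint8),cv2.RETR_EXTERNAL,cv2.CHAIN_APPROX_NONE)
    c=max(c,key=cv2.contourArea)[:,0]; w=onplane(g,c,h)
    r=cv2.minAreaRect((w[:,:2]*1000).astype(np.float32)); d=depthpts(g,np.argwhere(l==i)[:,::-1])
    print(np.round(r[0],1),np.round(r[1],1),r[2],cv2.boxPoints(r).round(1).tolist(),"z",np.median(d[:,2]).round(4)); return c
E
python3 - <<'E'
from h import *
g=grab("wrist")
for t in(225,235,245): plate(g,.024,(.577,-.207),t)
print(ctrl.sense()["ee_pos"],ctrl.sense()["orientation"])
t=grab("top"); 
for a in(235,245): plate(t,.024,(.577,-.207),a)
E
```

```text
no comp [170 162 160]
no comp [170 162 160]
no comp [170 162 160]
[ 0.57764946 -0.20696     0.40444195] [-3.12024880e+00  3.64617911e-01  5.55052395e-04]
no comp [163 162 156]
no comp [163 162 156]
```

View pics/w1.png

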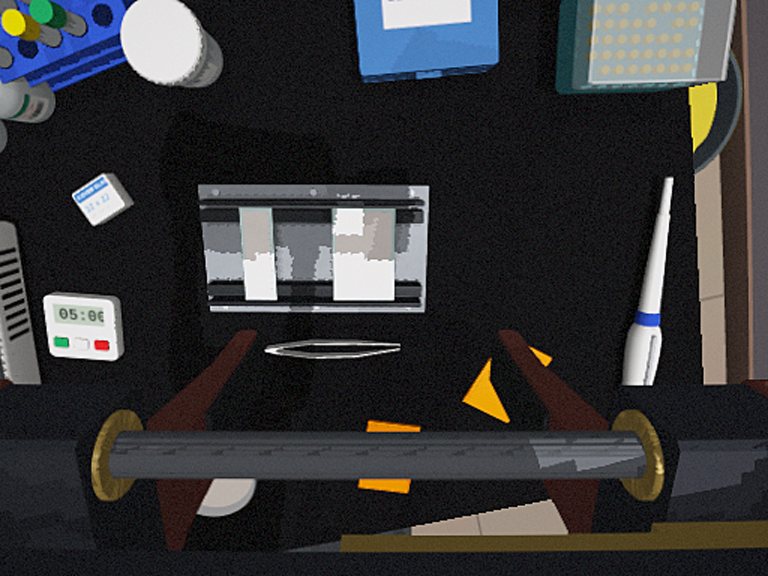

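The wrist view shows the wide plate at about (363,254) in the picture, partly in the gripper's shadow, so I'll segment it by depth plus brightness.

```bash
cat >> h.py <<'E'
def plate2(g,h,guess,bright=110,lo=-.009,hi=.006):
    H,W=g["z"].shape; v,u=np.mgrid[:H,:W]; P=depthpts(g,np.c_[u.ravel(),v.ravel()]).reshape(H,W,3)
    m=(P[...,2]>h+lo)&(P[...,2]<h+hi)&(g["img"].min(2)>bright)&(np.hypot(P[...,0]-guess[0],P[...,1]-guess[1])<.06)
    m=cv2.morphologyEx(m.astype(np.uint8),cv2.MORPH_OPEN,np.ones((3,3)))
    n,l,st,ce=cv2.connectedComponentsWithStats(m); i=1+np.argmax(st[1:,4])
    c,_=cv2.findContours((l==i).astype(np.uint8),cv2.RETR_EXTERNAL,cv2.CHAIN_APPROX_NONE); c=max(c,key=cv2.contourArea)[:,0]
    w=onplane(g,c,h); r=cv2.minAreaRect((w[:,:2]*1000).astype(np.float32))
    print(np.round(r[0],1),np.round(r[1],1),round(r[2],1),cv2.boxPoints(r).round(1).tolist(),"z",np.median(P[l==i][:,2]).round(4),"img",st[i]); return r
E
python3 - <<'E'
from h import *
for n in("wrist","top"):
    g=grab(n)
    for b in(90,110,130,150): plate2(g,.024,(.577,-.207),b)
g=grab("wrist"); im=g["img"]; print(im[169,212:275].tolist()[::2])
E
```

```text
[ 578.2 -196.7] [50.  75.6] 76.2 [[535.5999755859375, -212.0], [608.9000244140625, -230.0], [620.9000244140625, -181.5], [547.5, -163.39999389648438]] z 0.0243 img [ 221  139   43   62 2510]
[ 578.8 -196.5] [49.8 74.2] 76.6 [[536.9000244140625, -212.10000610351562], [609.0999755859375, -229.3000030517578], [620.5999755859375, -180.8000030517578], [548.4000244140625, -163.6999969482422]] z 0.0243 img [ 222  139   41   61 2491]
[ 578.8 -196.5] [49.8 74.2] 76.6 [[536.9000244140625, -212.10000610351562], [609.0999755859375, -229.3000030517578], [620.5999755859375, -180.8000030517578], [548.4000244140625, -163.6999969482422]] z 0.0243 img [ 222  139   41   61 2487]
[ 578.8 -196.5] [49.8 74.2] 76.6 [[536.9000244140625, -212.10000610351562], [609.0999755859375, -229.3000030517578], [620.5999755859375, -180.8000030517578], [548.4000244140625, -163.6999969482422]] z 0.0243 img [ 222  139   41   61 2329]
[ 574.5 -181.9] [30.1 62.1] 65.4 [[540.0, -182.6999969482422], [596.5, -208.5], [609.0, -181.10000610351562], [552.5999755859375, -155.3000030517578]] z 0.0256 img [306 172  17  21 219]
[ 575.
[... 396 characters left out ...]
5.4 [[541.0, -183.1999969482422], [596.5, -208.5], [608.0999755859375, -183.0], [552.7000122070312, -157.6999969482422]] z 0.0257 img [307 172  16  21 207]
[[130, 134, 139], [178, 185, 191], [173, 177, 183], [177, 180, 188], [162, 164, 171], [251, 248, 248], [239, 236, 238], [228, 226, 226], [242, 242, 243], [239, 238, 241], [240, 239, 241], [173, 166, 160], [242, 241, 244], [238, 238, 240], [239, 238, 239], [231, 230, 232], [181, 176, 169], [166, 159, 154], [167, 162, 158], [171, 163, 158], [167, 161, 158], [168, 160, 158], [169, 160, 159], [167, 159, 158], [158, 159, 156], [143, 158, 157], [177, 180, 187], [190, 195, 201], [184, 187, 193], [184, 189, 193], [180, 185, 192], [180, 186, 193]]
```

```bash
python3 -m pendant '-.0014 -.0103 .05 .005 1;0 0 .05 0 1;0 0 .02 0 1;0 0 0 0 1'
python3 - <<'E'
from h import *
g=grab("wrist")
for b in(90,120): plate2(g,.024,(.578,-.197),b)
s=ctrl.sense();print(s["ee_pos"],s["orientation"])
E
```

```text
clock: 2.88
ee_pos: [0.5785, -0.1966, 0.2836]
orientation: [-3.118, 0.376, 0.004]
force: [-0.9, 0.8, 0.2]
grip_width: 0.998
grasp_force: 0.0
[ 578.8 -196.6] [50.1 75.3] 76.3 [[536.2999877929688, -212.0], [609.4000244140625, -229.89999389648438], [621.2999877929688, -181.1999969482422], [548.2000122070312, -163.3000030517578]] z 0.0244 img [ 219  152   63   88 5321]
[ 578.8 -196.6] [50.1 75.3] 76.3 [[536.2999877929688, -212.0], [609.4000244140625, -229.89999389648438], [621.2999877929688, -181.1999969482422], [548.2000122070312, -163.3000030517578]] z 0.0244 img [ 219  152   63   88 5321]
[ 0.57888011 -0.19681069  0.28577015] [ 3.11873165e+00 -3.76347293e-01  1.37350459e-03]
```

```bash
python3 -m pendant '0 0 .04 0 1;0 0 .03 0 1;0 0 .012 0 1;0 0 .007 0 1;0 0 0 0 1;0 0 0 0 1'; python3 -m pendant '0 0 0 0 .7;0 0 0 0 .6;0 0 0 0 .5;0 0 0 0 .5;0 0 0 0 .5;0 0 0 0 .5'
```

```text
clock: 3.68
ee_pos: [0.5791, -0.1968, 0.1972]
orientation: [3.118, -0.376, 0.004]
force: [0.5, 0.1, 0.5]
grip_width: 1.001
grasp_force: 0.0
clock: 4.42
ee_pos: [0.5787, -0.1966, 0.1956]
orientation: [-3.119, 0.376, 0.0]
force: [0.5, 0.0, 0.9]
grip_width: 0.561
grasp_force: 30.0
```

```bash
python3 -m pendant '0 0 -.01 0 .5;0 0 -.03 0 .5;0 0 -.05 0 .5;0 0 -.05 0 .5;0 0 -.025 0 .5;0 0 0 0 .5'; python3 -m pendant '-.0066 -.02 0 0 .5;-.0121 -.0366 0 0 .5;-.0151 -.0457 0 0 .5;-.0151 -.0457 0 0 .5;-.0151 -.0457 0 0 .5;-.0151 -.0457 0 0 .5;-.0151 -.0457 0 0 .5;-.0151 -.0457 0 0 .5;-.0121 -.0366 0 0 .5;0 0 0 .049 .5;0 0 0 0 .5'
python3 - <<'E'
from h import *
g=grab("wrist"); save(g,"w2.png"); s=ctrl.sense();print(s["ee_pos"],s["orientation"],proj(g,[[.634,.161,.067]]))
E
```

```text
clock: 5.18
ee_pos: [0.5788, -0.1967, 0.3643]
orientation: [3.117, -0.376, 0.009]
force: [0.4, -0.2, -1.4]
grip_width: 0.562
grasp_force: 30.0
clock: 6.55
ee_pos: [0.5472, 0.1905, 0.3584]
orientation: [3.108, -0.449, -0.005]
force: [-0.6, -0.2, -0.3]
grip_width: 0.563
grasp_force: 30.0
[0.54748317 0.18986563 0.35875885] [ 3.10810162 -0.44965374 -0.00455226] [[253.97845221  83.17591605]]
```

View pics/w2.png

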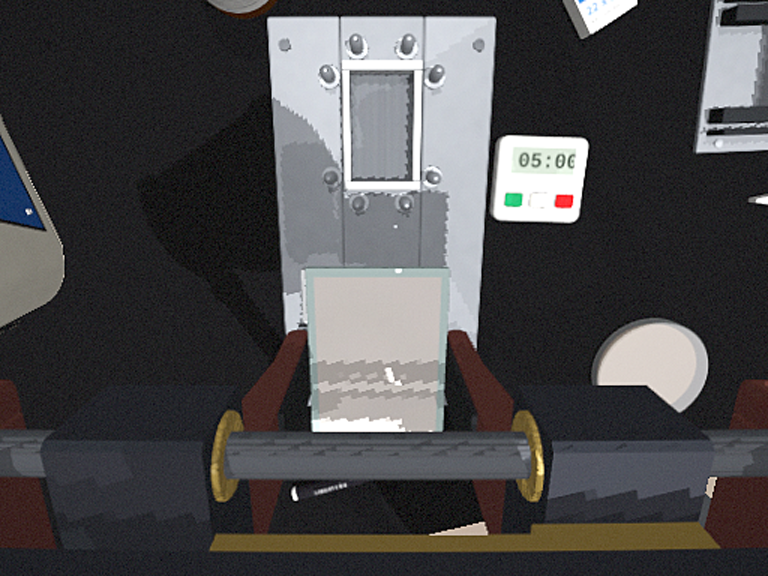

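The view shows the window seat frame at (382,127), eight pins round it, and the held plate's front edge at row 268, level. I'll measure the seat.

```bash
python3 - <<'E'
from h import *
g=grab("wrist"); s=ctrl.sense(); im=g["img"]
h=cv2.cvtColor(im,cv2.COLOR_RGB2HSV)
print(im[85,215:295:2].min(1).tolist())
for thr in(228,238):
    m=(im.min(2)>thr).astype(np.uint8); roi=np.zeros_like(m); roi[30:140,215:295]=1
    n,l,st,ce=cv2.connectedComponentsWithStats(m*roi); i=1+np.argmax(st[1:,4])
    p=np.argwhere(l==i)[:,::-1]; w=onplane(g,p,.067); r=cv2.minAreaRect((w[:,:2]*1000).astype(np.float32))
    print(thr,st[i],np.round(r[0],1),np.round(r[1],1),r[2],cv2.boxPoints(r).round(1).tolist(),"z",np.median(depthpts(g,p)[:,2]))
# deck edges -> yaw
m=(im.min(2)>60).astype(np.uint8)
for rows in [range(20,170,5)]:
    L=[];Rr=[]
    for v in rows:
        u=np.flatnonzero(m[v,150:325])+150; L.append((u[0],v)); 
        k=255
        while m[v,k] or m[v,k+1] or m[v,k+2]: k+=1
        Rr.append((k-.5,v))
    for n,e in(("L",L),("R",Rr)):
        w=onplane(g,e,.055)[:,:2]; c=np.polyfit(w[:,0],w[:,1],1); print(n,np.degrees(np.arctan(c[0])),np.std(w[:,1]-np.polyval(c,w[:,0])),np.polyval(c,.633))
# held plate front edge/yaw
zt=s["ee_pos"][2]-.1716; print("tool",s["ee_pos"],2*np.degrees(np.arctan2(s["orientation"][1],s["orientation"][0])))
print(onplane(g,[[305/1.5,268/1.5],[448/1.5,268/1.5]],zt))
E
```

```text
[211, 209, 210, 212, 211, 217, 64, 255, 255, 91, 149, 160, 157, 148, 150, 147, 151, 153, 147, 148, 146, 153, 150, 148, 153, 149, 151, 140, 84, 84, 219, 255, 255, 165, 205, 198, 202, 200, 200, 201]
228 [228  41  53   6 318] [664.2 151.6] [42.9  3.8] 73.58926391601562 [[656.2999877929688, 131.60000610351562], [660.0, 130.5], [672.0999755859375, 171.6999969482422], [668.4000244140625, 172.6999969482422]] z 0.0671083266006596
238 [228  41  53   6 318] [664.2 151.6] [42.9  3.8] 73.58926391601562 [[656.2999877929688, 131.60000610351562], [660.0, 130.5], [672.0999755859375, 171.6999969482422], [668.4000244140625, 172.6999969482422]] z 0.0671083266006596
L -16.24302806996301 0.0002761916392814001 0.22738285995898558
R -16.334477411850607 0.0002688045756156452 0.09388929359498296
tool [0.54770541 0.18941858 0.35921   ] -16.502615712420916
[[0.59031139 0.20172531 0.18761   ]
 [0.57643485 0.1548071  0.18761   ]]
```

```bash
python3 - <<'E'
from h import *
g=grab("wrist"); s=ctrl.sense(); im=g["img"]
m=(im.min(2)>228).astype(np.uint8); roi=np.zeros_like(m); roi[30:140,215:295]=1
n,l,st,ce=cv2.connectedComponentsWithStats(m*roi)
ok=[i for i in range(1,n) if st[i,4]>60]; print(st[ok].tolist())
p=np.argwhere(np.isin(l,ok))[:,::-1]; w=onplane(g,p,.067); r=cv2.minAreaRect((w[:,:2]*1000).astype(np.float32))
print(np.round(r[0],2),np.round(r[1],1),r[2],cv2.boxPoints(r).round(1).tolist())
c=np.array(r[0])/1000; a=np.radians(-16.3); x=np.array([np.cos(a),np.sin(a)]); y=np.array([-x[1],x[0]])
# pins expected pixels vs image (tops at .0775)
q=[(28,30),(28,-30),(-28,30),(-28,-30),(43,14),(43,-14),(-43,14),(-43,-14)]
print((proj(g,[[*(c+(i*x+j*y)/1000),.0775] for i,j in q])*1.5).round().tolist())
t=np.array(2*np.arctan2(s["orientation"][1],s["orientation"][0])); tx=np.array([np.cos(t),np.sin(t)]); ty=np.array([tx[1],-tx[0]])
d=c-s["ee_pos"][:2]; print("tool",s["ee_pos"],np.degrees(t),"move",d@tx,d@ty)
E
```

```text
[[227, 42, 53, 6, 318], [227, 49, 6, 73, 291], [231, 49, 49, 79, 578]]
[632.93 161.07] [43.6 69. ] 73.59786224365234 [[593.7000122070312, 149.89999389648438], [659.9000244140625, 130.39999389648438], [672.2000122070312, 172.1999969482422], [606.0, 191.6999969482422]]
[[323.0, 73.0], [437.0, 72.0], [327.0, 180.0], [434.0, 180.0], [353.0, 41.0], [407.0, 41.0], [356.0, 207.0], [405.0, 207.0]]
tool [0.54787099 0.18910075 0.35958581] -16.53701938538315 move 0.08951987829707572 0.0026595464400204325
```

```bash
python3 -m pendant '.02 .001 0 0 .5;.035 .001 0 0 .5;.025 .0005 .02 0 .5;.0095 0 .03 0 .5;0 0 .025 0 .5;0 0 .008 0 .5;0 0 0 0 .5;0 0 0 0 .5'
python3 - <<'E'
from h import *
g=grab("wrist"); save(g,"w3.png"); s=ctrl.sense(); 
t=2*np.arctan2(s["orientation"][1],s["orientation"][0]); tx=np.array([np.cos(t),np.sin(t)]); ty=np.array([tx[1],-tx[0]])
c=np.array([.63293,.16107]); d=c-s["ee_pos"][:2]; print(s["ee_pos"],np.degrees(t),d@tx,d@ty)
a=np.radians(-16.35); x=np.array([np.cos(a),np.sin(a)]); y=np.array([-x[1],x[0]])
q=[(28,30),(28,-30),(43,14),(43,-14)]
print((proj(g,[[*(c+(i*x+j*y)/1000),.0775] for i,j in q])*1.5).round().tolist())
zt=s["ee_pos"][2]-.1716; p=s["ee_pos"][:2]
print((proj(g,[[*(p+(i*tx+j*ty)/1000),zt] for i,j in [(38,-25),(38,25)]])*1.5).round().tolist())
E
```

```text
clock: 7.7
ee_pos: [0.6334, 0.1612, 0.2795]
orientation: [-3.108, 0.453, -0.004]
force: [0.3, -0.7, -0.9]
grip_width: 0.556
grasp_force: 30.0
[0.63339647 0.16128579 0.2795055 ] 343.4362790495439 -0.0003855929439064102 0.0003398122335228894
[[303.0, 277.0], [448.0, 276.0], [341.0, 241.0], [410.0, 240.0]]
[[302.0, 269.0], [448.0, 269.0]]
```

View pics/w3.png

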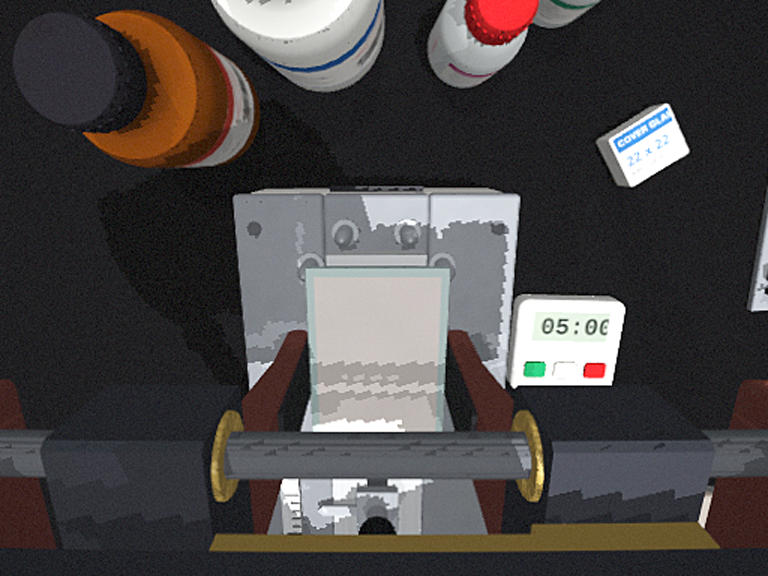

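The plate's front corners are at (305,268) and (448,268). The pins are symmetric around column 377, so the plate is centred between them within about 0.5 mm. I'm lowering it.

```bash
python3 -m pendant '-.0004 .0003 .012 0 .5;0 0 .010 0 .5;0 0 .004 0 .5;0 0 .002 0 .5;0 0 0 0 .5;0 0 0 0 .5;0 0 0 0 .5'; python3 -m pendant '0 0 .002 0 .5;0 0 .002 0 .5;0 0 .001 0 .5;0 0 0 0 .5;0 0 0 0 .5;0 0 0 0 .5'
```

```text
clock: 8.62
ee_pos: [0.6329, 0.1611, 0.2501]
orientation: [-3.109, 0.453, -0.001]
force: [-0.9, 0.4, -0.8]
grip_width: 0.562
grasp_force: 30.0
clock: 9.38
ee_pos: [0.6328, 0.161, 0.2447]
orientation: [-3.109, 0.453, -0.0]
force: [-0.5, -0.4, -0.3]
grip_width: 0.561
grasp_force: 30.0
```

```bash
python3 -m pendant '0 0 .001 0 .5;0 0 .0005 0 .5;0 0 0 0 .5;0 0 0 0 .5;0 0 0 0 .5'; python3 -m pendant '0 0 .0005 0 .5;0 0 0 0 .5;0 0 0 0 .5'
```

```text
clock: 10.0
ee_pos: [0.6328, 0.161, 0.2432]
orientation: [-3.109, 0.453, -0.0]
force: [0.1, -0.3, 0.3]
grip_width: 0.565
grasp_force: 30.0
clock: 10.38
ee_pos: [0.6328, 0.161, 0.2426]
orientation: [-3.109, 0.453, 0.0]
force: [0.6, -0.5, -0.3]
grip_width: 0.566
grasp_force: 30.0
```

```bash
python3 -m pendant '0 0 .0005 0 .5;0 0 0 0 .5;0 0 0 0 .5'
```

```text
clock: 10.75
ee_pos: [0.6327, 0.161, 0.2426]
orientation: [-3.109, 0.453, -0.0]
force: [-2.5, -1.3, 4.6]
grip_width: 0.562
grasp_force: 30.0
```

```bash
python3 -m pendant '0 0 0 0 .6;0 0 0 0 .65;0 0 0 0 .7;0 0 0 0 .75;0 0 0 0 .75;0 0 0 0 .75'; python3 -m pendant '0 0 -.01 0 .75;0 0 -.02 0 .75;0 0 -.03 0 .75;0 0 -.05 0 .75;-.04 0 -.03 0 .75;-.05 0 0 0 .75;-.05 0 0 0 .75;0 0 0 0 .75;0 0 0 0 .75'
python3 - <<'E'
from h import *
g=grab("wrist"); save(g,"w4.png"); s=ctrl.sense(); print(s["ee_pos"],s["orientation"])
plate2(g,.071,(.6329,.161),90,-.004,.004); plate2(g,.071,(.6329,.161),140,-.003,.003)
t=grab("top"); plate2(t,.071,(.6329,.161),90,-.02,.02)
E
```

```text
clock: 11.5
ee_pos: [0.6328, 0.161, 0.2421]
orientation: [-3.109, 0.453, -0.0]
force: [-0.5, 0.5, -0.3]
grip_width: 0.747
grasp_force: 0.0
clock: 12.62
ee_pos: [0.4987, 0.2009, 0.3838]
orientation: [-3.108, 0.452, -0.004]
force: [-0.1, -0.2, 0.2]
grip_width: 0.75
grasp_force: 0.0
[0.49919122 0.20070172 0.3833034 ] [-3.10809183e+00  4.53280663e-01 -2.95730588e-03]
[625.7 162. ] [50.2 60.3] 73.5 [[589.7000122070312, 146.5], [647.5, 129.39999389648438], [661.7999877929688, 177.5], [604.0, 194.60000610351562]] z 0.0713 img [ 223    0   58   75 4220]
[625.7 162. ] [50.1 60.2] 73.5 [[589.7000122070312, 146.5], [647.4000244140625, 129.39999389648438], [661.7000122070312, 177.5], [604.0, 194.60000610351562]] z 0.0713 img [ 223    0   58   75 4214]
[629.6 158.4] [115.9 114.9] 89.4 [[571.5999755859375, 101.0999984741211], [686.5, 99.80000305175781], [687.7000122070312, 215.8000030517578], [572.7999877929688, 217.0]] z 0.0584 img [ 157  137   47   46 1669]
```

View pics/w4.png

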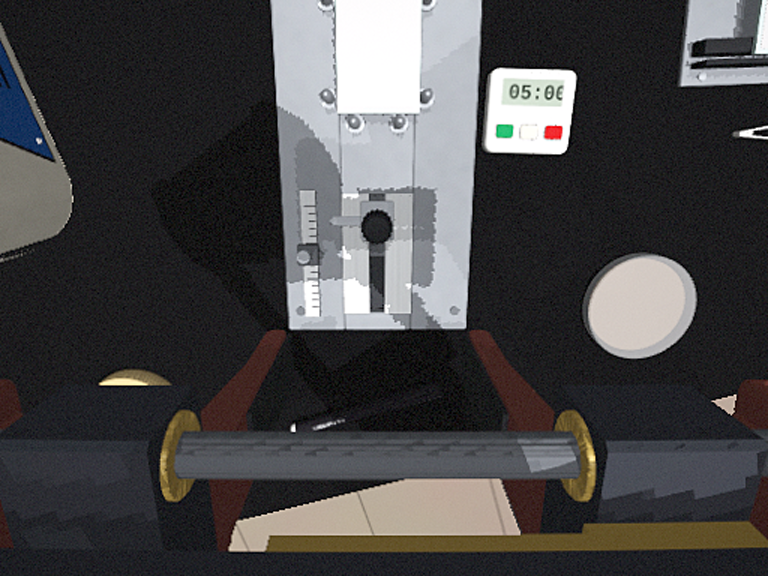

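The plate lies between the pins at picture (378,57), top face at z = 71 mm and level. The knob is at (377,227), the pointer tip near (333,220), and the index rider at (308,255).

```bash
python3 - <<'E'
from h import *
g=grab("wrist"); save(g,"crop_idx.png",(190,120,290,195),8)
c=np.array([.63293,.16107]); a=np.radians(-16.35); x=np.array([np.cos(a),np.sin(a)]); y=np.array([-x[1],x[0]])
k=c-.105*x; print("knob pred",k,"px",proj(g,[[*k,.1]])*1.5, "ptr px",proj(g,[[*(k+.032*y),.0595]])*1.5)
v,u=np.mgrid[130:170,230:275]; m=(g["img"][130:170,230:275].max(2)<45); p=np.c_[u[m],v[m]]; d=depthpts(g,p); q=p[d[:,2]>.09]; w=onplane(g,q,.1)
(cx,cy),r=cv2.minEnclosingCircle((w[:,:2]*1000).astype(np.float32)); print("knob meas",cx,cy,r)
E
```

```text
knob pred [0.5321762  0.19062794] px [[375.89387077 230.08122401]] ptr px [[328.06779036 221.04575933]]
knob meas 533.2747802734375 189.93385314941406 9.528749465942383
```

View pics/crop_idx.png

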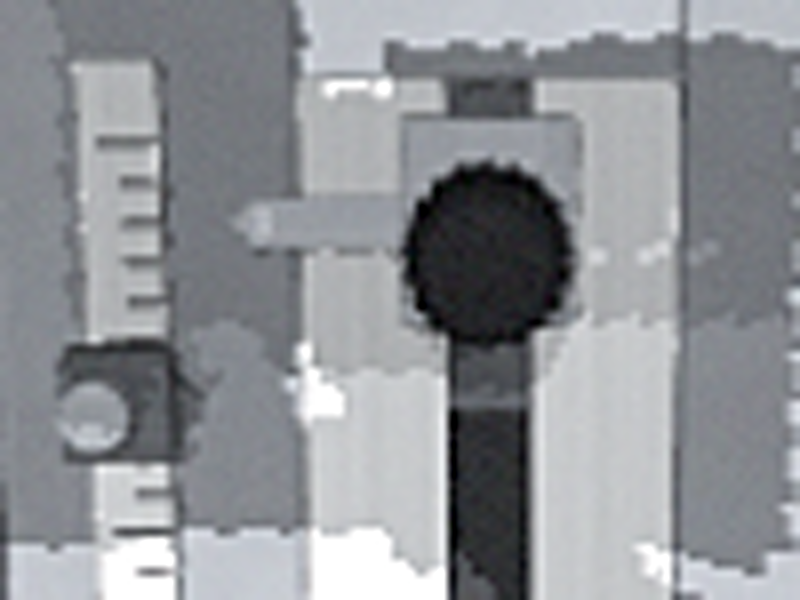

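Crop: pointer tip at (235,222), rider's point near (208,398), which is about 22 mm of draw. Next I turn the tool so the fingers close along the unit's x, with the camera on the pointer side.

```bash
python3 -m pendant '0 0 0 -.175 .5;0 0 0 -.175 .5;0 0 0 -.175 .5;0 0 0 -.175 .5;0 0 0 -.175 .5;0 0 0 -.175 .5;0 0 0 -.175 .5;0 0 0 -.175 .5;0 0 0 -.173 .5;0 0 0 0 .5;0 0 0 0 .5'
python3 - <<'E'
from h import *
g=grab("wrist"); s=ctrl.sense(); t=2*np.arctan2(s["orientation"][1],s["orientation"][0]); tx=np.array([np.cos(t),np.sin(t)]); ty=np.array([tx[1],-tx[0]])
k=np.array([.5329,.1903]); d=k-s["ee_pos"][:2]; print(s["ee_pos"],np.degrees(t),s["joint_pos"][5],"move",d@tx,d@ty)
H,W=g["z"].shape; v,u=np.mgrid[:H,:W]; P=depthpts(g,np.c_[u.ravel(),v.ravel()]).reshape(H,W,3)
m=(g["img"].max(2)<60)&(abs(P[...,2]-.1)<.006)&(np.hypot(P[...,0]-.533,P[...,1]-.19)<.025)
w=onplane(g,np.argwhere(m)[:,::-1],.1); print(m.sum(),cv2.minEnclosingCircle((w[:,:2]*1000).astype(np.float32)))
E
```

```text
clock: 14.15
ee_pos: [0.4991, 0.2008, 0.3819]
orientation: [-2.52, -1.876, 0.001]
force: [0.6, 0.2, -0.4]
grip_width: 0.498
grasp_force: 0.0
[0.49895981 0.20080595 0.38195537] -286.6232620002472 0.6094923226111367 move -0.00035734612638431076 0.035527221131112355
153 ((531.8009033203125, 192.78372192382812), 9.4450101852417)
```

```bash
python3 -m pendant '.0003 .0175 .02 0 .5;0 .0175 .03 0 .5;0 0 .03 0 .5;0 0 .025 0 .5;0 0 .02 0 .5;0 0 .006 0 .5;0 0 0 0 .5;0 0 0 0 .5'; python3 - <<'E'
from h import *
g=grab("wrist"); save(g,"w5.png"); s=ctrl.sense(); print(s["ee_pos"])
c=np.array([.63293,.16107]); a=np.radians(-16.35); x=np.array([np.cos(a),np.sin(a)]); y=np.array([-x[1],x[0]]); k=c-.105*x
print(proj(g,[[*(k+.032*y),.0595],[*(k+.032*y-.022*x),.06]])*1.5)
E
```

```text
clock: 15.2
ee_pos: [0.5326, 0.1915, 0.2525]
orientation: [2.516, 1.88, 0.003]
force: [-0.2, -0.1, 0.2]
grip_width: 0.5
grasp_force: 0.0
[0.53255794 0.19146729 0.25254474]
[[374.76717122 270.45150876]
 [318.530524   270.84285081]]
```

View pics/w5.png

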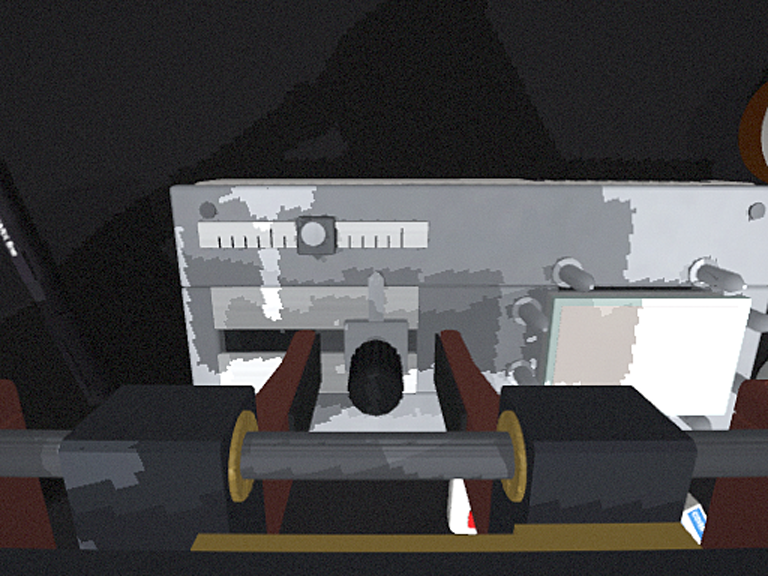

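The knob sits centred between the fingers at (376,378). The pointer tip is at (376,272) and the rider block centred near (317,236). I'm gripping the knob and measuring numerically.

```bash
python3 -m pendant '0 0 0 0 .35;0 0 0 0 .25;0 0 0 0 .15;0 0 0 0 .1;0 0 0 0 .1;0 0 0 0 .1'; cat > m.py <<'E'
from h import *
g=grab("wrist"); s=ctrl.sense(); im=g["img"]; gr=im.min(2).astype(int)
a=np.radians(-16.35); x=np.array([np.cos(a),np.sin(a)]); y=np.array([-x[1],x[0]]); c=np.array([.63293,.16107])-.055*x
U=lambda w:np.c_[(w[:,:2]-c)@x,(w[:,:2]-c)@y]*1000
print("tcp",s["ee_pos"],"tcp unit",U(s["ee_pos"][None])[0].round(2),s["force"].round(1),s["grasp_force"],s["grip_width"])
E
cat > p.py <<'E'
from m import *
print("patch rows 136..186 step2, cols 194..262 step 2")
for v in range(138,190,2): print(v,*("%3d"%q for q in gr[v,192:262:2]))
E
python3 p.py
```

```text
clock: 16.0
ee_pos: [0.5323, 0.1913, 0.2513]
orientation: [2.516, 1.881, 0.0]
force: [-1.0, -0.4, 1.6]
grip_width: 0.199
grasp_force: 30.0
tcp [0.53227056 0.19136824 0.25131694] tcp unit [-50.12   0.74] [-0.8  0.1  1.6] 30.00022977939807 0.1962901354449318
patch rows 136..186 step2, cols 194..262 step 2
138 178 178 175 177 176 178 185 179 108 113 114 117 118 115 119 119 118 115 114 116 113 117 115 119 117 114 116 116 120 119 118 120 122 112 115
140 178 179 177 178 178 112 107 115 114 118 118 116 117 114 115 113 115 114 118 118 116 117 118 118 117 112 114 120 119 114 114 115 117 116 116
142 179 176 179 174 183 185 116  95 127 119 122 122 122 103 123 119 118 114 114 117 116 113 114 115 118 118 118 118 116 118 116 116 116 117 119
144 180 181 187 163  61  24  33  41  32  38  40  33  34  39  44  35  82 120 117 114 117 116 119 113 117 116 114 116 118 115 117 116 118 112 116
146 144 100  81  97 136 141  59  61  67  82  84  83  81  84  85  73  64  92  92  94 108 111 110 107  87  95 112 108 110 107  87 110 108 106 111
148 254 255 250 125 141 131  76 139 162 160 140  66  74  83  80  73 123 189
[... 2248 characters left out ...]
 116 114 116 109  88  90  92  99 113  89  88  85 100 116 112  92  84  88 121 120  88  92  91  86  87 117  82  94  97 117 116
182 109 109 112 117 114 113 114 116  85  88  93  92  87  92  86  93  88  91  87  89  90  88  92  93  93  93  85  96  68 129 131  64  76 118 112
184  97 113 114 117 115 117 116 121 115  93  94  95  97  91  92  88  87  88  87  89  93  91  90  88  92  91  88  90 126 122 122 126  73 102 113
186 177 116  89  96 115 110 116 117  90  90  92  90  97  95  95  93  93  90  96  92  88  93  90  91  94  94  91 106 129 122 125 122 116  97 114
188 168  84  87  94 113  87  93  84  93  92  92  95  91  93  86  92  91  93  93  94  96  93  95  88  90  97  89 110 124 126 124 123 122  82  90
```

```bash
cat >> m.py <<'E'
def show(tips):
    for n,uv,z in tips: print(n,z,U(onplane(g,[uv],z)).round(2))
E
python3 - <<'E'
from m import *
show([("ptr",(251,181),.0595),("idx top",(212.3,172.5),.067),("idx bot",(213.5,173.5),.060),("blkL",(199.5,167),.067),("blkR",(223.5,167),.067),("blkR",(224.7,168),.06)])
m=gr[:,:]; print(gr[168:176,204:222].tolist()); print(gr[178:184,242:260].tolist())
E
```

```text
tcp [0.53227521 0.19136056 0.25131422] tcp unit [-50.11   0.73] [0.7 0.2 1. ] 30.000316116493195 0.19822865270941653
ptr 0.0595 [[-49.92  31.5 ]]
idx top 0.067 [[-71.38  38.24]]
idx bot 0.06 [[-71.63  36.12]]
blkL 0.067 [[-78.34  41.36]]
blkR 0.067 [[-65.08  41.34]]
blkR 0.06 [[-65.06  39.35]]
[[87, 80, 83, 83, 83, 79, 79, 76, 76, 86, 77, 81, 79, 78, 77, 80, 81, 80], [55, 55, 55, 61, 59, 57, 64, 60, 63, 66, 61, 58, 53, 65, 61, 62, 68, 61], [118, 114, 118, 119, 115, 88, 74, 77, 81, 74, 77, 78, 101, 101, 104, 121, 119, 116], [116, 115, 115, 113, 117, 112, 91, 71, 76, 75, 78, 93, 102, 106, 117, 116, 117, 117], [114, 116, 117, 114, 115, 117, 115, 100, 69, 81, 102, 100, 100, 105, 116, 117, 113, 117], [117, 118, 114, 115, 117, 115, 114, 114, 99, 108, 119, 95, 97, 93, 101, 112, 114, 113], [114, 115, 111, 112, 113, 116, 116, 113, 111, 118, 112, 112, 101, 114, 110, 118, 112, 111], [114, 117, 114, 113, 113, 116, 115, 113, 115, 112, 116, 116, 110, 111, 112, 113, 111, 118]]
[[118, 113, 117, 119, 115, 82, 90, 94, 115, 115, 116, 115, 118, 117, 118, 118, 114, 115], [117, 110, 90, 90, 91, 90, 90, 97, 119, 115, 122, 116, 115, 87, 92, 116, 117, 114], [92, 94, 89, 92, 91, 94, 89, 97, 118, 102, 86, 94, 86, 72, 100, 117, 115, 113], [92, 89, 97, 91, 89, 92, 91, 91, 107, 127, 103, 73, 71, 76, 93, 98, 117, 111], [91, 91, 92, 91, 90, 85, 73, 93, 126, 127, 134, 134, 65, 77, 75, 95, 115, 117], [93, 92, 94, 95, 87, 71, 99, 129, 122, 124, 123, 126, 104, 67, 77, 94, 120, 114]]
```

The draw is about 21.8 mm. I'll pull 19 mm first, then refine.

```bash
python3 -m pendant '0 -.003 0 0 .1;0 -.004 0 0 .1;0 -.004 0 0 .1;0 -.004 0 0 .1;0 -.003 0 0 .1;0 -.001 0 0 .1;0 0 0 0 .1;0 0 0 0 .1;0 0 0 0 .1;0 0 0 0 .1'; python3 - <<'E'
from m import *
p=proj(g,[[*(c-.0718*x+.036*y),.06],[*(c-.069*x+.0315*y),.0595]]); print(p.round(1))
u0=int(p[0,0])-8; v0=int(p[0,1])-6
print("rows",v0,"cols",u0)
for v in range(v0,v0+20): print(v,*("%3d"%q for q in gr[v,u0:u0+32]))
E
```

```text
clock: 17.35
ee_pos: [0.5141, 0.1967, 0.2513]
orientation: [2.516, 1.881, 0.0]
force: [4.3, -1.5, 3.4]
grip_width: 0.193
grasp_force: 30.0
tcp [0.51409007 0.19671596 0.25128912] tcp unit [-69.07   0.75] [ 4.1 -0.5  2.5] 30.00047580921091 0.1934842392208066
[[245.9 173.6]
 [250.8 181. ]]
rows 167 cols 237
167  76  78  80  79  72  79  81  74  80  78  81  73  82  74  74  83  80  78  79  77  63  73  93  99 112 111 109 113 115 110 111 109
168  74  78  81  77  79  76  81  78  78  77  71  74  79  75  71  78  78  80  78  77  70 101 121 113 114 112 109 111 108 110 111 114
169  70  61  60  69  64  60  64  62  62  66  59  58  55  72  63  62  60  64  65  76  90 111 109 114 109 110 109 112 113 111 111 111
170 116 118 117 117 118  99  77  78  75  78  77  78  94 106 119 116 120 115 121 117 118 114 113 114 110 114 110 109 106 110 114 113
171 117 112 116 116 118 108  74  72  79  78  75  92 105 120 117 118 117 118 112 113 110 115 110 110 112 112 113 109 107 111 107 110
172 115 116 112 116 110 113 115  98  84  74  85  98 106 114 113 115 112 114 114 113 112 114 117 111 113 113 111 111 112 115 117 112
17
[... 1145 characters left out ...]
 112 109 114 112 114 110 111 109 115 113
182  87  90  91  90  90  87  90  85  93  90  85  92 117 158 126 123 100  77  89  68  97 116 118 110 114 116 112 113 116 116 113 114
183  92  94  89  92  92  89  94  90  88  89  89 103 124 124 121 122 126 116  74  73 100 114 115 114 112 112 114 117 114 112 114 112
184  88  91  96  90  95  90  90  92  86  87 104 129 125 122 124 122 121 125 114  77  81 116 111 117 106 110 113 111 114 114 117 119
185  90  89  89  96  92  91  91  87  89 109 141 136 135 122 127 127 132 132 133 116  67  94 117 114 112 117 117 110 115 112 112 111
186  94  90  90  92  90  90  90  84  92 108 139 148 140 128 137 137 133 137 139 115  73  97 123 119 114 120 116 112 113 114 111 115
```

```bash
python3 - <<'E'
from m import *
show([("ptr",(251.1,181),.0595),("ptr",(251.1,181),.0605),("idx top",(246,172.5),.067),("idx bot",(246.5,173.5),.060)])
r=gr[167]; L=np.interp(95,[r[k] for k in(0,)],[0]) if 0 else None
for v in(160,164,167): print(v,gr[v,228:240].tolist(),gr[v,252:264].tolist())
E
```

```text
tcp [0.51407073 0.19669522 0.25127687] tcp unit [-69.08   0.73] [ 3.9 -1.7  3. ] 30.00045729568228 0.20082831541092871
ptr 0.0595 [[-68.8  31.5]]
ptr 0.0605 [[-68.8   31.75]]
idx top 0.067 [[-71.61  38.22]]
idx bot 0.06 [[-71.45  36.1 ]]
160 [178, 173, 134, 103, 28, 84, 76, 76, 55, 56, 82, 135] [73, 75, 79, 80, 79, 62, 66, 141, 166, 180, 180, 177]
164 [189, 190, 198, 187, 0, 37, 77, 83, 76, 76, 81, 84] [76, 82, 81, 76, 78, 58, 71, 159, 196, 192, 192, 190]
167 [118, 113, 113, 85, 89, 63, 72, 76, 76, 76, 78, 79] [77, 77, 80, 80, 80, 67, 73, 95, 94, 113, 115, 107]
```

```bash
python3 -m pendant '0 -.0013 0 0 .1;0 -.0012 0 0 .1;0 0 0 0 .1;0 0 0 0 .1;0 0 0 0 .1;0 0 0 0 .1'; python3 - <<'E'
from m import *
save(g,"crop_fin.png",(225,140,280,190),12)
im2=[]
for v in list(range(160,176))+list(range(179,187)): print(v,*("%3d"%q for q in gr[v,232:268]))
E
```

```text
clock: 18.2
ee_pos: [0.5117, 0.1974, 0.2513]
orientation: [2.516, 1.881, 0.0]
force: [4.5, -1.2, 3.7]
grip_width: 0.198
grasp_force: 30.0
tcp [0.51163766 0.19744371 0.25126834] tcp unit [-71.63   0.76] [ 4.4 -1.   3.3] 30.00065612839535 0.19554323956496178
160 180 180 178 129  49  89  64  81  71  61  54  79 141 162 159 157 152 153 153 151 148 149 155 157 136  73  76  78  84  81  63 103 167 169 182 181
161 184 184 184 138  50  88  62  79  77  78  79  74  93 142 163 156 155 153 153 152 152 151 153 132  65  67  79  80  84  78  57 120 196 184 184 185
162 183 184 180 133  54  93  64  77  78  85  83  78  78  93 138 161 160 160 158 157 156 148 116  64  59  70  79  81  85  76  61 125 195 187 181 183
163 182 184 190 182  84  84  61  79  80  85  80  82  78  70  61  75  99 116 133 106  82  65  70  78  78  80  77  83  85  80  58 120 196 187 185 181
164 189 190 197 187  73  46  67  78  79  78  78  83  76  79  77  74  78  76  76  64  79  77  77  79  82  82  84  76  80  83  64 107 183 196 192 192
165 113 116 112  80  74  86  63  78  79  86  81  76  84  73  92  84  76  78  77  76  79  80  76  84  82
[... 2008 characters left out ...]
  97  96  93  88  93  86  92  89  98 127 127 132 132  64  89  94 101 118 117 117 113 113 112 115 111 114 114
183  88  91  96  90  92  96  88  88  88  97  87  94  97  95  84  88  96 128 124 124 126 127 125  92  85  74  97 119 119 110 116 113 115 115 114 118
184  90  93  95  93  95  91  93  91  91  94  94  91  92  86  91 105 132 123 124 124 124 123 127 117  72  65  91 116 115 116 117 117 114 114 113 112
185  91  93  91  93  94  90  88  89  87  89  91  88  89  94 107 128 129 133 135 127 123 120 130 142 126  70  82 121 117 114 118 114 116 117 106 114
186  90  89  95  93  89  93  90  93  90  97  91  91  94  90 106 137 143 140 136 137 124 130 129 131 125  66  78 106 119 116 119 117 120 118 119 117
```

View pics/crop_fin.png

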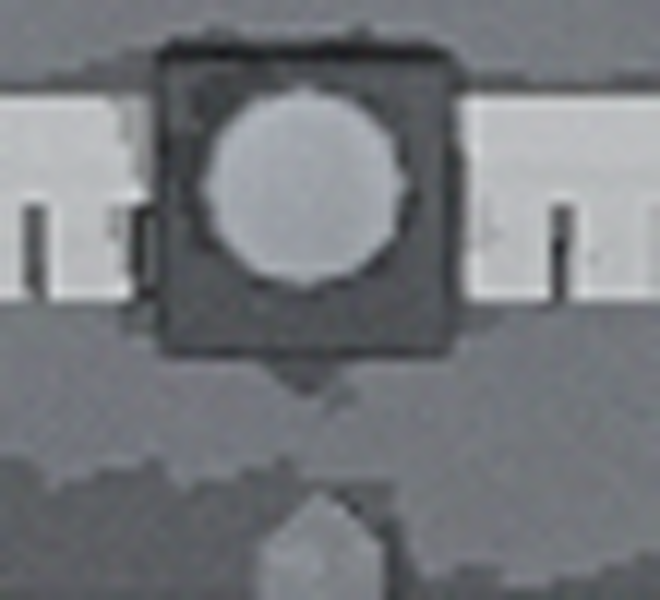

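The crop shows the rider's point at (304,395) and the pointer tip at (322,490): the pointer is about 1 px short. Converting that to mm.

```bash
python3 - <<'E'
from m import *
show([("ptr",(251.35,181),.0595),("idx top",(250,172.3),.067),("blkC",(250.05,166),.067),("blk bottom tip",(250.3,173.),.06)])
# direction check: block left/right edges + pointer bar
print(U(onplane(g,[(251.35,185),(251.35,181)],.0595)))
# bar ticks row direction / deck edge angle check from wrist depth
m=gr>60; e=[(u,np.flatnonzero(gr[100:140,u]>70)[0]+100) for u in range(150,330,6)]
w=onplane(g,e,.055); cf=np.polyfit(w[:,0],w[:,1],1); r=w[:,1]-np.polyval(cf,w[:,0]); ok=abs(r)<.001; cf=np.polyfit(w[ok,0],w[ok,1],1); print("edge yaw",np.degrees(np.arctan(cf[0])),ok.sum())
E
```

```text
tcp [0.51163834 0.19743025 0.25126817] tcp unit [-71.62   0.75] [ 4.7 -0.6  3.3] 30.000606214161962 0.1998587545799579
ptr 0.0595 [[-71.24  31.51]]
idx top 0.067 [[-71.97  38.34]]
blkC 0.067 [[-71.94  41.89]]
blk bottom tip 0.06 [[-71.84  36.4 ]]
[[-71.23801672  29.09113093]
 [-71.23526503  31.50774805]]Traceback (most recent call last):
  File "<stdin>", line 6, in <module>
IndexError: index 0 is out of bounds for axis 0 with size 0
```

```bash
python3 -m pendant '0 -.0005 0 0 .1;0 0 0 0 .1;0 0 0 0 .1;0 0 0 0 .1'; python3 - <<'E'
from m import *
def cen(v,lo,hi,f):
    k=np.arange(lo,hi); wt=np.clip(f(gr[v,lo:hi]),0,None); return (k*wt).sum()/wt.sum()
i=[cen(v,245,257,lambda q:112-q-12) for v in(170,171)]; b=[cen(v,234,266,lambda q:(q<98)*1.) for v in(165,166,167)]
p=[cen(v,244,260,lambda q:q-108) for v in(183,184,185)]
print(i,b,p)
show([("ptr",(np.mean(p),181),.0595),("idx",(np.mean(i),172),.067),("blk",(np.mean(b),166),.067)])
for v in(168,170,171,172,181,182,183,184,185): print(v,*gr[v,236:266])
E
```

```text
clock: 18.8
ee_pos: [0.5112, 0.1975, 0.2513]
orientation: [2.516, 1.881, 0.0]
force: [4.9, -1.5, 3.6]
grip_width: 0.197
grasp_force: 30.0
tcp [0.51122448 0.19755272 0.25128722] tcp unit [-72.05   0.75] [ 4.7 -0.9  3.4] 30.000656851334497 0.2011792898984854
[np.float64(250.7058823529412), np.float64(250.19626168224298)] [np.float64(249.0), np.float64(250.0344827586207), np.float64(249.5)] [np.float64(252.30833333333334), np.float64(251.2605633802817), np.float64(250.98285714285714)]
ptr 0.0595 [[-71.5   31.48]]
idx 0.067 [[-72.09  38.48]]
blk 0.067 [[-72.6   41.86]]
168 99 119 108 66 77 78 76 84 87 80 76 81 85 76 80 81 78 80 79 77 81 78 80 77 80 80 69 78 120 116
170 112 118 119 119 117 124 120 118 116 121 127 115 80 79 76 79 79 78 93 106 122 122 120 121 117 116 118 118 115 114
171 115 116 120 116 117 121 110 117 118 119 121 116 81 78 82 79 79 94 107 119 120 118 120 118 119 117 118 116 115 116
172 118 118 116 117 118 115 116 116 115 113 116 115 113 113 81 72 88 103 102 116 115 117 113 112 117 117 120 116 117 112
181 93 88 87 91 91 93 90 91 83 92 89 90 91 91 102 119 105 70 74 94 87 88 98 114 116 111 114 110 112 109
182 99 93 91 95 96 88 95 88 94 87 97 92 79 98 128 127 121 101 75 94 87 86 99 118 115 116 112 119 120 116
183 91 90 88 90 89 91 93 90 93 90 91 92 105 129 125 126 125 125 123 95 93 88 89 123 115 115 112 117 114 115
184 90 93 93 91 93 99 93 96 89 90 88 104 128 128 128 123 126 126 129 118 79 66 75 102 115 115 116 111 119 116
185 89 95 96 85 91 89 90 93 96 95 108 138 128 125 122 128 119 125 124 126 120 69 65 84 115 117 116 117 114 117
```

The pointer is level with the rider to within about 0.2 mm and not past it. The grip is steady against the spring at about 5 N, so I'm handing in.

```bash
python3 -c "
from m import *
print(ctrl.sign_off())"
```

```text
tcp [0.5112332  0.19754438 0.25130271] tcp unit [-72.04   0.74] [ 5.6 -2.2  3.9] 30.000656578922644 0.19362744233644036
the job is handed in; nothing more can be done
None
```

The job is handed in at about 19 s: the wide plate lies coat up between the pins and was let go before the shutter moved, and the knob is held about 22 mm out, with the pointer measuring about 0.2 mm short of the rider.

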